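# Knock the round mushroom cakes out of their turn-over mould

### The job

Two pressed mushroom cakes are stuck in the hinged mould with the round pockets: take it by its bar, swing it over past upright and let it slap down on its rap posts, again if need be, until both cakes have dropped into the pan. Then swing the empty mould back to where it lay and let go. Leave the hinged mould with the square pockets alone.

Things in the scene. Friction and masses are not known exactly. Their poses are not given: they have to be found in the camera images.
- round_station: Fixed station of the hinged ROUND-pocket mould; base 210 x 180 x 6 mm. Origin: table surface under mid-hinge; z up, y along the hinge, which is 50 mm up. The mould starts on the -x side (robot's side) and turns over to +x, onto two rubber rap posts over a shallow pan (inside x 18 to 102, y +-64, floor 6, rim 12 mm high). Hinge pillars at y +-85, 60 mm high. A loose spare mould lies elsewhere.
- round_mould (a joint): Hinge angle of the white round-pocket mould (0.45 kg, 65 x 130 x 30 mm, 15 to 80 mm from the axis): 0 = lying pockets up on the station's -x side; grows as it swings up and over; pi/2 = on edge; pi = its stop, pockets down on the rap posts. The pocket face is in the plane of the hinge axis. Swings freely: let go, it falls to the side it leans to and stays there.
- round_bar (a point): Middle of the mould's steel handle bar: round, 12 mm thick, parallel to the hinge and 130 mm from it, so at angle q it is at station x = -130 cos q, z = 50 + 130 sin q mm. Free over 72 mm along y; 44 mm gap between bar and mould. Pinched from above it turns between the fingers, so the gripper can point down through the whole swing. Site axes turn with the mould.
- cake_a_mid (a point): Centre of a stiff brown disc, 50 mm across, 18 thick, 40 g; starts in the pocket at station x -47.5, y +30.5, z 32 mm. Two nibs hold it with nearly twice its weight: setting the mould down slowly, or pressing, frees nothing. The nibs yield bit by bit to knocks: let go about 0.6 rad short of the stop, the mould slaps down and one slap frees it (two from 0.3 rad). Freed, its centre is at z 15 mm.
- cake_b_mid (a point): Centre of the second cake, the same as the first, in the pocket at station x -47.5, y -30.5 mm.
- square_mould (a joint): Hinge angle of the other, SQUARE-pocket mould, holding square cakes, on an identical station beside the first; 0 = lying closed. To be left alone.
Not all that is in view belongs to the job. Leave any blue or red look-alike of the part that bears cake_a_mid alone.

How it is judged (in metres and radians):
On the way:
1. the round-pocket mould is turned over and both cakes have dropped out of it into the pan (value of joint round_mould above 2 rad and z of each of cake_a_mid, cake_b_mid in the frame of round_station below 0.035 m and x of each of cake_a_mid, cake_b_mid in the frame of round_station above 0.02 m), for 0.1 s.
At the end, for the whole second after the job is handed in: The round-pocket mould lies back within 0.15 rad of its start and at rest; the centres of both cakes are over the pan on the station's +x side (x 15 to 110 mm, y within 75 mm of the middle, less than 45 mm above the table); the square-pocket mould is closed (within 0.15 rad) (value of joint each of round_mould, square_mould below 0.15 rad and x of cake_a_mid in the frame of round_station between 0.015 and 0.11 m and y of cake_a_mid in the frame of round_station between -0.075 and 0.075 m and z of each of cake_a_mid, cake_b_mid in the frame of round_station below 0.045 m and x of cake_b_mid in the frame of round_station between 0.015 and 0.11 m and y of cake_b_mid in the frame of round_station between -0.075 and 0.075 m and velocity of joint round_mould below 0.1 rad/s); the robot touches nothing.
It fails at once if the square-pocket mould is lifted (value of joint square_mould above 0.2 rad).
It also fails if it takes over 58 s, if anything falls off the work surface, if the arm or the gripper's body presses on something with over 40 N, if the wrist force passes 120 N, or if a joint passes its speed limit or range.

### The arm

A 6-joint arm with a two-finger parallel gripper is mounted at the origin on the work surface. World frame = base frame: x ahead of the robot, y to its left, z up, the work surface at z = 0. Lengths are in mm, angles in rad, forces in N, time in s.
With the tool pointing down it reaches from about 200 to 875 mm from the base axis. Payload 3.4 kg.
Tool frame: the origin (TCP) lies at the very end of the fingers, on their centre line; the grasp point (between the pads) lies 19 mm behind it; y points along the fingers, z is the direction in which the jaws open and shut, and the axes are right-handed (so a half turn about y gives the same grasp; the last joint's range is limited). The gripper opens to 94 mm and grips with 3 to 60 N. Pads are 16 mm wide; open, the fingers measure 119 mm over their backs; the gripper's body (75 mm by 177 mm) begins 78 mm behind the grasp point.
Start: joints at [1.078, 0.276, 1.505, -0, 1.361, -0.121], TCP at [208.913, 535.743, 205.493] pointing down, gripper open.
Joint ranges: [-2.89, 2.89], [-0.75, 2.08], [0.22, 2.7], [-1.18, 4.32], [0.11, 2.71], [-2.7, 2.7]. Speed limits (rad/s): [2.57, 2.57, 3.14, 3.14, 3.14, 3.14].

### API

Orientations are given as a unit quaternion [w, x, y, z].
In Python, from bench import ctrl gives the robot as it stands.
- The arm moves only by the shell command python3 -m creep 'ROWS' [FORCE]. ROWS is text: rows parted by semicolons, each of 5 numbers parted by spaces: the closure in counts, from 0 (fully open) to 255 (shut), then the shift along the tool's x, y, z in m, then the turn about the tool's y in degrees. In form: jaw dx dy dz turn; .... A call has 1 to 20 rows; each row is the pose to reach, as a shift and turn from the pose commanded when the call began, along the tool's axes at that moment; what a row does not reach only later rows make up. A row lasts 1/12 s, in which the tool goes at most 41.7 mm and 7.16 degrees, less where a joint would pass 70% of its speed; a pose out of reach is approached as far as the arm can. A call with a gripper value outside its range is refused whole. The fingers move at their own pace and stop on an object; FORCE is the grip in N (left out, the last holds). Time passes only in rows, so rows that repeat a pose let the fingers close. It gives the time, the measured TCP pose, the force and the opening at its end, in the units of the state.
- ctrl.read_state(): the state, without advancing time (a new reading comes with each control period).
- ctrl.capture(name): name is "scene" or "top" or "wrist"; returns (picture, depth): 400x640x3 uint8, red, green, blue; 400x640 float32, mm along the optical axis (not along the pixel's ray), 0 where there is no reading.
- ctrl.camera_model(name): a dict with "fx", "fy", "cx", "cy" (pixels), "k1" (the pictures are not rectified: a ray, as slopes to the right and down, at radius r is drawn at 1 + k1 r^2 times it, then the intrinsics apply), "world_to_cam" (4x4, takes a point from world to camera coordinates). Camera axes: x right, y down, z forward; pixel columns grow to the right and rows downward; lengths in mm; the calibration is good to about 2 mm. A picture is of the moment at which its call begins: read the wrist's pose just before it. camera_model takes no time and is no camera call; for the wrist camera it gives the pose at the moment of the call.
- ctrl.job_done(): hands the job in, once; it reports no verdict.
The state is a dict: "time_s": time; "joint_pos": joint angles; "joint_velocities": joint speeds; "tau": joint torques, N m; "eef_pos": TCP position; "eef_rot": TCP orientation; "force": force on the tool from outside, world axes, zero at the start; "wrist_torque": the same for the moment, N m; "opening": finger opening in mm.
Only numpy, scipy, OpenCV 4.12 (cv2) and the standard library are available. Lean on these libraries where they do the work, as an engineer would, in place of code of your own. Each camera call takes 0.05 s, during which the arm holds its last target. There are 200 camera calls.

## Working session

There is one attempt and no reset: what is moved stays moved. The work goes in short steps, Python scripts to look and compute and a shell command to move; the robot and the scene stay as the last step left them, time stands still between calls to the robot, and variables do not carry over. Pictures are saved under pics/ and viewed, about 8 in all and at most 12, crops included, and the job is handed in when it is done.

```bash
mkdir -p pics; ls; python3 - <<'E'
from bench import ctrl
import cv2,numpy as np
for n in("scene","top"):
    p,d=ctrl.capture(n); cv2.imwrite(f"pics/{n}0.png",p[:,:,::-1]); np.savez(f"{n}0.npz",p=p,d=d,M=ctrl.camera_model(n)["world_to_cam"])
    print({k:np.round(v,3).tolist() for k,v in ctrl.camera_model(n).items()})
s=ctrl.read_state();print(s)
E
```

```text
pics
{'fx': 367.656, 'fy': 367.656, 'cx': 320.982, 'cy': 196.888, 'k1': -0.004, 'world_to_cam': [[0.041, 0.999, 0.014, -17.203], [0.58, -0.013, -0.815, -205.577], [-0.814, 0.041, -0.58, 1068.383], [0.0, 0.0, 0.0, 1.0]]}
{'fx': 384.606, 'fy': 384.606, 'cx': 324.333, 'cy': 202.446, 'k1': -0.081, 'world_to_cam': [[-0.08, -0.997, 0.002, 19.524], [-0.97, 0.078, -0.229, 462.696], [0.228, -0.02, -0.973, 683.661], [0.0, 0.0, 0.0, 1.0]]}
{'time_s': 0.1, 'joint_pos': array([ 1.07796142e+00,  2.76508034e-01,  1.50597241e+00, -3.37362819e-06,
        1.36070171e+00, -1.20966065e-01]), 'joint_velocities': array([ 0.00150927,  0.00087676, -0.00335549, -0.00112427, -0.0016442 ,
       -0.00011123]), 'tau': array([ 8.84887122e-04, -4.05454051e+01, -2.37779224e+01,  7.03461072e-02,
        2.99059530e-02, -5.34854712e-05]), 'eef_pos': array([208.68172122, 535.26260019, 204.71836886]), 'eef_rot': array([-0.6943828 ,  0.69545494, -0.13088762,  0.1305503 ]), 'force': array([ 1.0228359 ,  0.10408103, -0.08515561]), 'wrist_torque': array([0.02550786, 0.00273112, 0.01078461]), 'opening': 94.06848101268437}
```

View pics/top0.png

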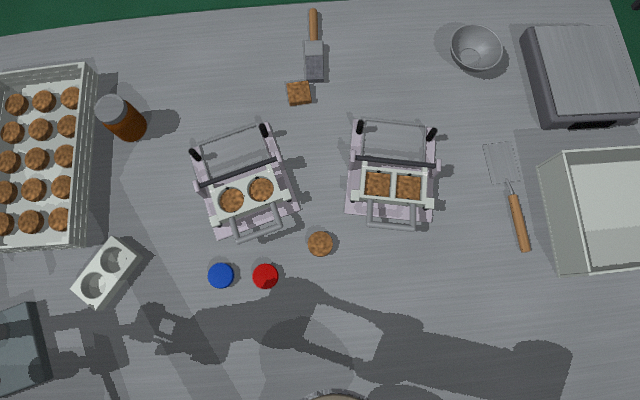

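View pics/scene0.png

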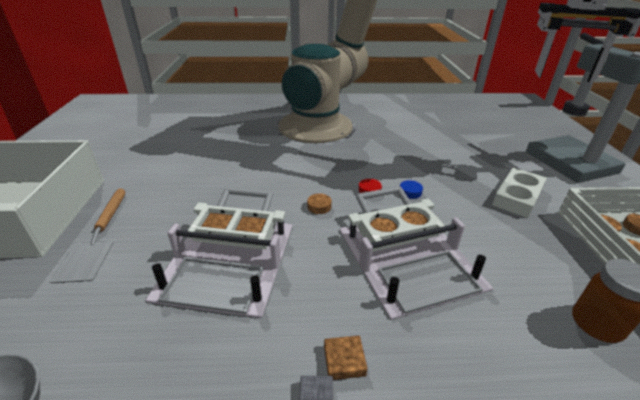

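The top view shows the round station on the left, with cakes at about (232,200) and (262,189) and the bar near (258,236). The square station is on the right, at about (395,185). I'll zoom in to measure.

```bash
cat > h.py <<'E'
import numpy as np,cv2
from bench import ctrl
def ray(name,uv,z,M=None):
    c=ctrl.camera_model(name); M=np.array(c["world_to_cam"]) if M is None else M
    a,b=(uv[0]-c["cx"])/c["fx"],(uv[1]-c["cy"])/c["fy"]
    x,y=a,b
    for _ in range(8):
        f=1+c["k1"]*(x*x+y*y); x,y=a/f,b/f
    R=M[:3,:3];o=-R.T@M[:3,3];d=R.T@np.array([x,y,1]);return o+d*(z-o[2])/d[2]
def tool():
    from scipy.spatial.transform import Rotation as R
    s=ctrl.read_state();q=s["eef_rot"];return s,R.from_quat([q[1],q[2],q[3],q[0]]).as_matrix()
E
python3 - <<'E'
from h import *
p=np.load("top0.npz")["p"]
c=p[110:250,180:310];cv2.imwrite("pics/zoom.png",cv2.resize(c[:,:,::-1],None,fx=4.2,fy=4.2,interpolation=cv2.INTER_CUBIC))
h=cv2.cvtColor(p,cv2.COLOR_RGB2HSV)
m=((h[...,0]<20)&(h[...,1]>100)).astype(np.uint8);m[:170]=0;m[220:]=0;m[:,:210]=0;m[:,290:]=0
n,l,st,ce=cv2.connectedComponentsWithStats(m)
P=[]
for s,cc in zip(st[1:],ce[1:]):
    if s[4]>100: w=ray("top",cc,41);print(s,cc,w.round(1));P.append(w)
s,R=tool();print(R.round(3))
E
```

```text
[249 178  24  23 435] [260.6137931  189.23448276] [502.5 105.2  41. ]
[220 189  24  23 433] [231.41108545 199.80138568] [485.6 163.5  41. ]
[[ 0.932 -0.001  0.363]
 [-0.363 -0.001  0.932]
 [-0.    -1.    -0.002]]
```

View pics/zoom.png

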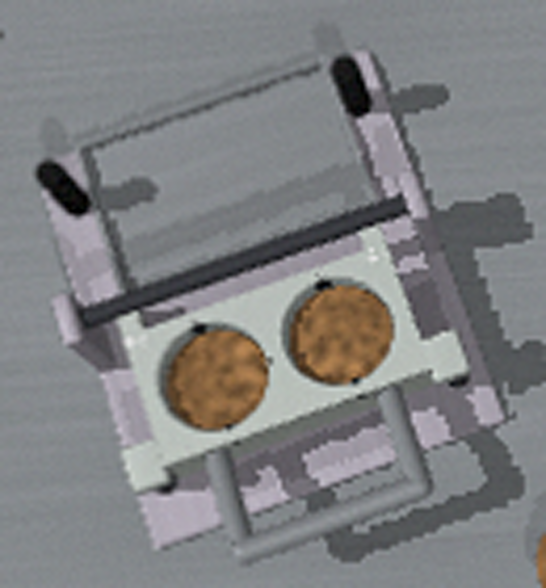

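The zoom shows the bar corners at about zoom px (243,550) and (420,487), and the hinge rod from (85,320) to (405,205). Next I'll compare the pose from the cakes with the pose from the bar and rod.

```bash
python3 - <<'E'
from h import *
z=lambda u,v:(180+u/4.2,110+v/4.2)
a=np.array([485.6,163.5]);b=np.array([502.5,105.2]);y=(a-b)/np.linalg.norm(a-b);x=np.array([y[1],-y[0]])
m=(a+b)/2;o=m+47.5*x;print("hinge",o,"bar",m-82.5*x,"yaw",np.degrees(np.arctan2(x[1],x[0])))
for n,u,zz in(("barL",(243,550),50),("barR",(425,487),50),("rodL",(85,320),50),("rodR",(405,205),50)):
    w=ray("top",z(*u),zz)[:2]; print(n,w.round(1),"station",((w-o)@x).round(1),((w-o)@y).round(1))
s,R=tool();e=s["eef_pos"];print((R.T@(np.r_[m-82.5*x,120]-e)).round(1))
E
```

```text
hinge [539.67184913 147.57485849] bar [414.81205152 111.38050893] yaw 16.165813064690752
barL [402.1 151.3] station -131.0 41.9
barR [424.4  67.8] station -132.9 -44.5
rodL [515.8 222.5] station -2.1 78.6
rodR [559.9  69.9] station -2.2 -80.2
[ 346.1   85.2 -319.9]
```

The two agree to within about 2 mm. I'll move to a hover over the bar, with the jaws partly open.

```bash
python3 -m creep '0 0.030 0 -0.028 5;0 0.060 0 -0.056 9;0 0.090 0 -0.083 14;0 0.120 0 -0.111 18;0 0.150 0 -0.139 23;0 0.180 0 -0.166 27;60 0.210 0 -0.194 32;90 0.240 0 -0.222 36;110 0.270 0 -0.250 41;120 0.300 0 -0.277 46;120 0.325 0.02 -0.300 50;120 0.346 0.05 -0.320 52.5;120 0.346 0.07 -0.320 52.5;120 0.346 0.07 -0.320 52.5;120 0.346 0.07 -0.320 52.5;120 0.346 0.07 -0.320 52.5'
python3 - <<'E'
from h import *
s,R=tool();print(s["eef_pos"],R.round(3),s["opening"],s["time_s"])
p,d=ctrl.capture("wrist");cv2.imwrite("pics/w1.png",p[:,:,::-1])
E
```

```text
time_s: 1.43
eef_pos: [415.4, 112.5, 136.3]
eef_rot: [0.566, -0.565, 0.424, -0.425]
force: [-0.4, -0.3, -0.6]
opening: 49.6
[415.41222677 112.5180257  136.30094034] [[ 0.28   0.001  0.96 ]
 [-0.96   0.001  0.28 ]
 [-0.    -1.     0.001]] 49.62237088798549 1.4333
```

View pics/w1.png

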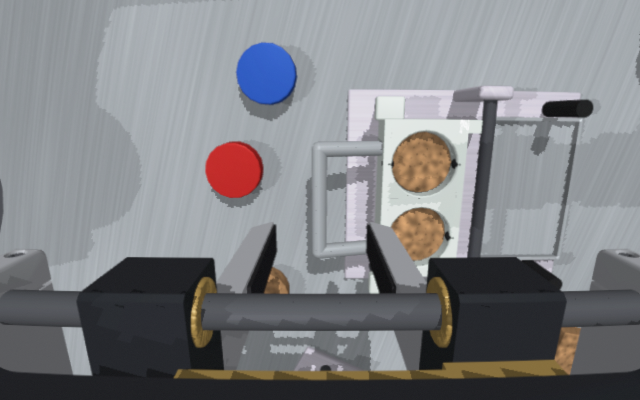

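The wrist view shows the bar at column 320, rows 150–250, centred between the fingers (tips near 275 and 368). I'll cast a ray to check it lengthwise.

```bash
python3 - <<'E'
from h import *
s,R=tool();e=s["eef_pos"]
for uv,z in(((319,150),50),((320,248),50),((423,161),41),((417,235),41)):
    w=ray("wrist",uv,z);print(w.round(1),(R.T@(w-e)).round(1))
E
```

```text
[404.2 149.7  50. ] [-38.7  86.7  -0.9]
[427.4  72.3  50. ] [42.1 86.7 -0.3]
[487.5 163.9  41. ] [-28.9  95.9  83. ]
[504.5 103.   41. ] [34.3 95.9 82.2]
```

The alignment is good. Next I descend 105 mm and close with 30 N.

```bash
python3 -m creep '120 0.002 0.025 0 0;120 0.002 0.05 0 0;120 0.002 0.075 0 0;120 0.002 0.095 0 0;120 0.002 0.105 0 0;120 0.002 0.105 0 0;255 0.002 0.105 0 0;255 0.002 0.105 0 0;255 0.002 0.105 0 0;255 0.002 0.105 0 0;255 0.002 0.105 0 0;255 0.002 0.105 0 0' 30
python3 -c "
import numpy as np
for q in np.arange(0.15,2.55,.125).tolist()+[2.49]: print('%.2f dy %.3f dz %.3f'%(q,-.13*np.sin(q),.13*(1-np.cos(q))))"
```

```text
time_s: 2.48
eef_pos: [415.2, 109.9, 30.9]
eef_rot: [-0.565, 0.566, -0.425, 0.424]
force: [-5.5, -2.8, 3.9]
opening: 13.2
0.15 dy -0.019 dz 0.001
0.28 dy -0.035 dz 0.005
0.40 dy -0.051 dz 0.010
0.53 dy -0.065 dz 0.018
0.65 dy -0.079 dz 0.027
0.78 dy -0.091 dz 0.037
0.90 dy -0.102 dz 0.049
1.03 dy -0.111 dz 0.063
1.15 dy -0.119 dz 0.077
1.28 dy -0.124 dz 0.092
1.40 dy -0.128 dz 0.108
1.53 dy -0.130 dz 0.124
1.65 dy -0.130 dz 0.140
1.78 dy -0.127 dz 0.156
1.90 dy -0.123 dz 0.172
2.03 dy -0.117 dz 0.187
2.15 dy -0.109 dz 0.201
2.28 dy -0.099 dz 0.214
2.40 dy -0.088 dz 0.226
2.53 dy -0.075 dz 0.236
2.49 dy -0.079 dz 0.233
```

The bar is gripped, with an opening of 13 mm. Now the swing over to about 2.49 rad.

```bash
python3 -m creep '255 0 -0.019 0.001 0;255 0 -0.035 0.005 0;255 0 -0.051 0.010 0;255 0 -0.065 0.018 0;255 0 -0.079 0.027 0;255 0 -0.091 0.037 0;255 0 -0.102 0.049 0;255 0 -0.111 0.063 0;255 0 -0.119 0.077 0;255 0 -0.124 0.092 0;255 0 -0.128 0.108 0;255 0 -0.130 0.124 0;255 0 -0.130 0.140 0;255 0 -0.127 0.156 0;255 0 -0.123 0.172 0;255 0 -0.117 0.187 0;255 0 -0.109 0.201 0;255 0 -0.099 0.214 0;255 0 -0.088 0.226 0;255 0 -0.079 0.233 0'
python3 - <<'E'
from h import *
p,d=ctrl.capture("scene");cv2.imwrite("pics/s2.png",cv2.resize(p[120:330,280:560,::-1],None,fx=2.5,fy=2.5))
s,R=tool();w=(s["eef_pos"][:2]-[539.7,147.6])@R[:2,2];print(w,s["eef_pos"],s["force"],s["opening"])
E
```

```text
time_s: 4.15
eef_pos: [640.2, 174.4, 108.4]
eef_rot: [-0.565, 0.566, -0.424, 0.425]
force: [-0.1, -1.3, 1.0]
opening: 10.9
104.97841780745746 [641.1390865  174.720974   106.73660276] [ 4.03536449 -1.37372877 -0.40577181] 11.311745622009562
```

View pics/s2.png

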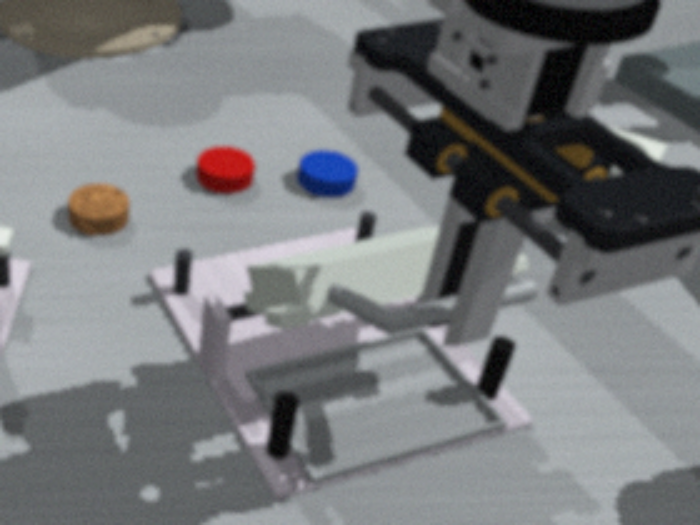

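The mould is held past upright, about 0.64 rad short of the stop. I'll release it with a limited opening so the inner finger stays clear of the mould's back.

```bash
python3 -m creep '115 0 0 0 0;115 0 0 0 0;115 0 0 0 0;115 0 0 0 0;115 0 -0.02 0 0;115 0 -0.05 0 0;115 0 -0.09 0 0;115 0 -0.12 0 0;115 0 -0.12 -0.03 0;115 0 -0.12 -0.06 0;115 0 -0.12 -0.06 0;115 0 -0.12 -0.06 0'
python3 - <<'E'
from h import *
p,d=ctrl.capture("scene");q,_=ctrl.capture("wrist")
cv2.imwrite("pics/s3.png",np.vstack([cv2.resize(p[180:330,320:520,::-1],(400,300)),cv2.resize(q[:,:,::-1],(400,250))]))
E
```

```text
time_s: 5.2
eef_pos: [579.9, 158.1, 230.8]
eef_rot: [0.566, -0.565, 0.424, -0.425]
force: [0.6, 0.2, 0.1]
opening: 51.4
```

View pics/s3.png

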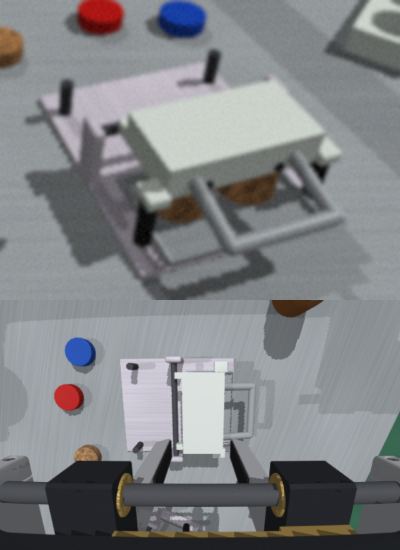

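The mould lies on its posts, and brown shows below it at two places, about (180,208) and (250,190) in the crop. I'll check those against z≈15.

```bash
python3 - <<'E'
from h import *
p,d=ctrl.capture("scene");h=cv2.cvtColor(p,cv2.COLOR_RGB2HSV)
m=((h[...,0]<20)&(h[...,1]>100)).astype(np.uint8);m[:260]=0;m[310:]=0;m[:,:385]=0;m[:,480:]=0
n,l,st,ce=cv2.connectedComponentsWithStats(m)
x=np.array([.9605,.2784]);y=np.array([-x[1],x[0]]);o=np.array([539.7,147.6]);M=np.array(ctrl.camera_model("scene")["world_to_cam"])
for i in range(1,n):
    if st[i,4]<8: continue
    v,u=np.where(l==i); c=(ce[i]).round(1); dd=d[v,u];print(st[i],c)
    k=v.argmax();r=ray("scene",(u[v==v[k]].mean(),v[k]),6)[:2]-o;print(" lowest edge @z6 station",(r@x).round(1),(r@y).round(1))
    # depth -> 3D
    P=[]
    R=M[:3,:3];oo=-R.T@M[:3,3]
    for a,b,t in zip(u,v,dd):
        if t>0:
            w=ray("scene",(a,b),0);zc=(R@w+M[:3,3])[2];P.append(oo+(w-oo)*t/zc)
    P=np.array(P);print(" z pct",np.percentile(P[:,2],[5,50,95]).round(1),"st x",np.median((P[:,:2]-o)@x).round(1),"y",np.median((P[:,:2]-o)@y).round(1))
E
```

```text
[430 266  29  16 256] [445.5 274.8]
 lowest edge @z6 station 68.3 25.0
 z pct [10.6 21.5 26.1] st x 67.8 y 22.1
[399 278  22  13 169] [410.6 284.9]
 lowest edge @z6 station 67.1 -38.1
 z pct [10.  19.3 25.9] st x 68.5 y -39.4
```

Both cakes lie in the pan: tops at about 24–26 mm, front edges near x 68, y about +23 and −39. Now I regrasp the bar at station x 130, z 50.

```bash
python3 -m creep '115 0 0 0.03 0;115 0 0 0.06 0;115 0 0.01 0.0885 0;115 0 0.04 0.0885 0;115 0 0.08 0.0885 0;115 0 0.115 0.0885 0;115 0 0.145 0.0885 0;115 0 0.17 0.0885 0;115 0 0.19 0.0885 0;115 0 0.20 0.0885 0;115 0 0.20 0.0885 0;115 0 0.20 0.0885 0;255 0 0.20 0.0885 0;255 0 0.20 0.0885 0;255 0 0.20 0.0885 0;255 0 0.20 0.0885 0;255 0 0.20 0.0885 0;255 0 0.20 0.0885 0' 30
python3 -c "
import numpy as np
for q in np.linspace(.157,np.pi,20): print('%.2f dy %.3f dz %.3f'%(q,-.13*np.sin(q),-.13*(1-np.cos(q))))"
```

```text
time_s: 6.85
eef_pos: [665.7, 182.7, 30.0]
eef_rot: [-0.565, 0.566, -0.425, 0.424]
force: [-5.4, -2.0, 5.2]
opening: 14.6
0.16 dy -0.020 dz -0.002
0.31 dy -0.040 dz -0.006
0.47 dy -0.059 dz -0.014
0.63 dy -0.076 dz -0.025
0.79 dy -0.092 dz -0.038
0.94 dy -0.105 dz -0.054
1.10 dy -0.116 dz -0.071
1.26 dy -0.124 dz -0.090
1.41 dy -0.128 dz -0.110
1.57 dy -0.130 dz -0.130
1.73 dy -0.128 dz -0.150
1.88 dy -0.124 dz -0.170
2.04 dy -0.116 dz -0.189
2.20 dy -0.105 dz -0.206
2.36 dy -0.092 dz -0.222
2.51 dy -0.076 dz -0.235
2.67 dy -0.059 dz -0.246
2.83 dy -0.040 dz -0.254
2.98 dy -0.020 dz -0.258
3.14 dy -0.000 dz -0.260
```

```bash
python3 -m creep '255 0 0 0 0;255 0 0 0 0;255 0 -0.020 -0.002 0;255 0 -0.040 -0.006 0;255 0 -0.059 -0.014 0;255 0 -0.076 -0.025 0;255 0 -0.092 -0.038 0;255 0 -0.105 -0.054 0;255 0 -0.116 -0.071 0;255 0 -0.124 -0.090 0;255 0 -0.128 -0.110 0;255 0 -0.130 -0.130 0;255 0 -0.128 -0.150 0;255 0 -0.124 -0.170 0;255 0 -0.116 -0.189 0;255 0 -0.105 -0.206 0;255 0 -0.092 -0.222 0;255 0 -0.076 -0.235 0;255 0 -0.076 -0.235 0;255 0 -0.076 -0.235 0'
```

```text
time_s: 8.52
eef_pos: [437.4, 116.9, 104.7]
eef_rot: [-0.564, 0.567, -0.427, 0.423]
force: [-7.0, -1.1, 1.0]
opening: 11.1
```

```bash
python3 -m creep '255 0 0.009 -0.006 0;255 0 0.017 -0.011 0;255 0 0.027 -0.015 0;255 0 0.036 -0.019 0;255 0 0.046 -0.022 0;255 0 0.056 -0.024 0;255 0 0.066 -0.025 0;255 0 0.075 -0.025 0;255 0 0.075 -0.025 0;255 0 0.075 -0.025 0;115 0 0.075 -0.025 0;115 0 0.075 -0.025 0;115 0 0.075 -0.025 0;115 0 0.075 -0.025 0;115 0 0.055 -0.025 0;115 0 0.025 -0.025 0;115 0 -0.015 -0.025 0;115 0 -0.055 -0.025 0;115 0 -0.095 -0.025 0;115 0 -0.095 -0.025 0'
python3 - <<'E'
from h import *
p,d=ctrl.capture("scene");q,_=ctrl.capture("wrist")
cv2.imwrite("pics/s4.png",np.vstack([cv2.resize(p[150:320,140:520,::-1],(640,286)),cv2.resize(q[:,:,::-1],(480,300))[:, :].copy() if 0 else cv2.copyMakeBorder(cv2.resize(q[:,:,::-1],(480,300)),0,0,0,160,0)]))
E
```

```text
time_s: 10.18
eef_pos: [423.4, 111.1, 208.8]
eef_rot: [0.57, -0.561, 0.42, -0.429]
force: [1.3, 0.3, 0.1]
opening: 51.6
```

View pics/s4.png

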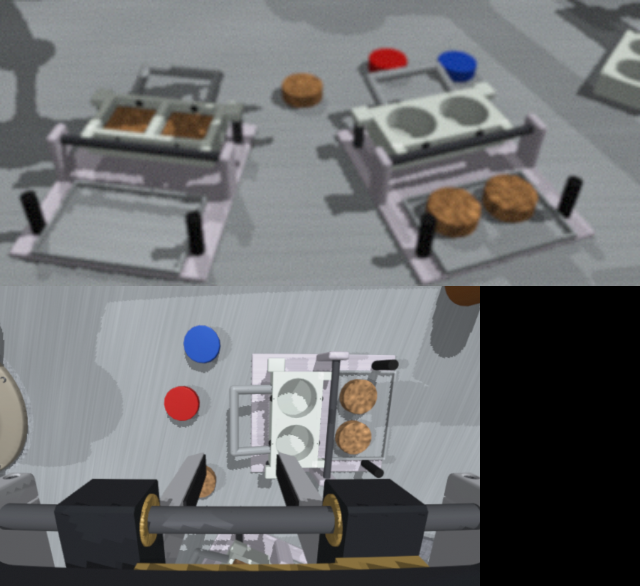

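The mould is back with both pockets empty, both cakes are in the pan, and the square mould is untouched. One numeric check, then I hand in.

```bash
python3 - <<'E'
from h import *
x=np.array([.9605,.2784]);y=np.array([-x[1],x[0]]);o=np.array([539.7,147.6])
q,d=ctrl.capture("wrist")
h=cv2.cvtColor(q,cv2.COLOR_RGB2HSV);m=((h[...,0]<20)&(h[...,1]>100)).astype(np.uint8);m[:, :435]=0;m[:110]=0;m[240:]=0;m[:,520:]=0
n,l,st,ce=cv2.connectedComponentsWithStats(m)
for s,c in zip(st[1:],ce[1:]):
    if s[4]>300: w=ray("wrist",c,24)[:2]-o;print("cake",(w@x).round(1),(w@y).round(1))
M=np.array(ctrl.camera_model("wrist")["world_to_cam"]);R=M[:3,:3];oo=-R.T@M[:3,3]
def p3(u,v):
    w=ray("wrist",(u,v),0);t=d[v,u]/(R@w+M[:3,3])[2];P=oo+(w-oo)*t;return ((P[:2]-o)@x).round(1),((P[:2]-o)@y).round(1),P[2].round(1)
print("bar",[p3(u,180) for u in range(306,326,3)]);print("mould face",p3(420,180),p3(370,180),p3(425,120))
s=ctrl.read_state();print(s["force"],s["time_s"]);ctrl.job_done()
E
```

```text
cake 41.7 30.5
cake 40.2 -28.7
bar [(np.float64(-143.7), np.float64(-9.1), np.float64(-3.1)), (np.float64(-140.3), np.float64(-8.9), np.float64(-2.4)), (np.float64(-135.5), np.float64(1.7), np.float64(53.0)), (np.float64(-132.6), np.float64(1.9), np.float64(54.1)), (np.float64(-129.7), np.float64(1.7), np.float64(53.0)), (np.float64(-126.8), np.float64(1.0), np.float64(49.5)), (np.float64(-123.3), np.float64(-8.7), np.float64(-1.2))]
mould face (np.float64(-28.6), np.float64(0.5), np.float64(47.0)) (np.float64(-78.3), np.float64(0.4), np.float64(46.5)) (np.float64(-27.6), np.float64(58.8), np.float64(47.5))
[-0.5155589  -0.26120966 -0.79457407] 10.3333
the job is handed in; nothing more can be done
```

The job is done and handed in at 10.3 s. I gripped the round-pocket mould by its bar, swung it over and let it go about 0.6 rad short of the stop. One slap freed both cakes. I then took the bar again, swung the empty mould back, released it and raised the gripper about 180 mm clear.

**Last checks:**
- **Cakes:** both are in the pan, at about station (42, 30) and (40, −29) mm.
- **Round mould:** it lies level at its start. The bar top reads about 54 mm and the face is even at about 47 mm. Both readings are 2–3 mm below the nominal 56 and 50 mm, which is close to the calibration error.
- **Square mould:** it was closed and untouched in the pictures; I did not measure its angle.
- **Contact:** the wrist force was under 1 N and the gripper was touching nothing.

No check failed. While the mould was turned over, I judged that the cakes had dropped from depth readings taken beneath it, where their tops read about 24–26 mm. I had no direct joint reading at any point.

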